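Present a metal plate over the end of the ledge

TASK

Make the flat metal plate ready for picking up by its edge, only by pushing it with the fingertips: first push it back square against the dark fence along the back of the plywood ledge, then slide it along the fence towards the end where the small empty blue bin stands. Stop when the whole yellow band at the plate's leading end sticks out past the end of the ledge, with at most about two centimetres of the bare metal behind it, the plate still lying flat and square against the fence. Do not lift, tip or drop the plate, and do not disturb the bin, the brown carton, the flux bottle or the side cutter.

Things in the scene. Friction and masses are not known exactly. Their poses are not given: they have to be found in the camera images.
- plate: Bare aluminium plate, 100 (its x) x 140 (its y) x 6 mm thick, about 0.22 kg, loose on the ledge, with a 25 mm yellow band across each short end (same both ways round). Origin: centre of its underside; z up. It starts 18 to 43 mm short of the fence, up to 0.2 rad askew to it, and slides under 1 to 4 N. If one end still stands off the fence, push at that end.
- riser: Fixed plywood ledge on feet, 170 (its x) x 280 (its y) mm, upper face 60 mm above the worktop, turned up to 0.25 rad. Origin on the worktop under its centre; x away from the robot, y left along the ledge. Ends and front are open. Dark fence along the whole back: front face at x = +73 mm, 12 mm thick, 12 mm above the board; a plate against it has its origin at x = +23 mm here.
- left_end (a point): Middle of the left end edge of the ledge's upper face (60 mm above the worktop).
- right_end (a point): Middle of the right end edge of the ledge's upper face (60 mm above the worktop).
- bin_small: Small empty blue-grey open bin, 94 x 75 x 48 mm high, loose on the worktop beyond one end of the ledge, its near side about 45 mm from that end; origin: centre of its underside. It marks the end over which the plate must stick out; left or right varies.
- box_kraft: Brown carton, 118 x 70 x 42 mm high, loose on the worktop beyond the other end of the ledge; origin: centre of its underside. Leave it alone.
- flux_bottle: Bottle of flux, 30 mm across, 86 mm high, cream with an orange tip, standing on the worktop behind the fence; origin: centre of its underside. Leave it alone.
- side_cutter: Small side cutter with red grips, 37 x 125 x 10 mm, lying on the worktop in front of the ledge; origin: centre of its underside. Leave it alone.

How it is judged (in metres and radians):
On the way:
1. the plate has been pushed square against the fence, not yet sticking out past either end by more than 20 mm (x of plate in the frame of riser above 0.019 m and angle between the y axis of plate and the y axis of riser, either way round below 0.06 rad and z of plate in the frame of riser between 0.056 and 0.064 m and angle between plate's own z axis and vertical below 0.05 rad and y of plate in the frame of riser between -0.09 and 0.09 m), for 0.2 s.
At the end, for the whole second after the job is handed in: The plate rests flat on the ledge, within 4 mm of the fence at its middle and within 0.06 rad of parallel to it, and sticks out 24 to 47 mm past the end of the ledge on the bin's side; bin, carton, bottle and cutter are within 12 mm of where they stood (((y of bin_small in the frame of riser above 0 m and y of plate in the frame of riser between 0.094 and 0.117 m) or (y of bin_small in the frame of riser below 0 m and y of plate in the frame of riser between -0.117 and -0.094 m)) and x of plate in the frame of riser above 0.019 m and angle between the y axis of plate and the y axis of riser, either way round below 0.06 rad and z of plate in the frame of riser between 0.056 and 0.064 m and angle between plate's own z axis and vertical below 0.05 rad and linear speed of plate below 0.01 m/s and distance of each of bin_small, box_kraft, flux_bottle, side_cutter from where it was at the start of the episode below 0.012 m); the robot touches nothing.
It fails at once if the plate is lifted more than 5 mm, tipped more than 0.15 rad, or falls off the ledge (z of plate in the frame of riser above 0.065 m or angle between plate's own z axis and vertical above 0.15 rad or z of plate in the frame of riser below 0.045 m).
It fails at once if the small blue-grey bin is moved more than 12 mm (distance of bin_small from where it was at the start of the episode above 0.012 m).
It fails at once if the brown carton is moved more than 12 mm (distance of box_kraft from where it was at the start of the episode above 0.012 m).
It fails at once if the flux bottle is moved more than 12 mm (distance of flux_bottle from where it was at the start of the episode above 0.012 m).
It fails at once if the side cutter is moved more than 12 mm (distance of side_cutter from where it was at the start of the episode above 0.012 m).
It also fails if it takes over 58 s, if anything falls off the work surface, if the arm or the gripper's body presses on something with over 40 N, if the wrist force passes 120 N, or if a joint passes its speed limit or range.

ROBOT

A 6-joint arm with a two-finger parallel gripper is mounted at the origin on a cart in front of the work surface, level with it; the furniture and walls round the work are solid. World frame = base frame: x ahead of the robot, y to its left, z up, the work surface at z = 0. Lengths are in mm, angles in rad, forces in N, time in s.
With the tool pointing down it reaches from about 350 to 1000 mm from the base axis. Payload 7.1 kg.
Tool frame: the origin (TCP) lies at the very end of the fingers, on their centre line; the grasp point (between the pads) lies 19 mm behind it; z points along the fingers, y is the direction in which the jaws open and shut (so a half turn about z gives the same grasp; the last joint's range is limited). The gripper opens to 85 mm and grips with 20 to 120 N. Pads are 22 mm wide; open, the fingers measure 114 mm over their backs; the gripper's body (76 mm by 85 mm) begins 54 mm behind the grasp point. The pads swing forward as they close: fully open they stand 13 mm farther back than shut.
Start: joints at [-1.201, 0.423, 1.63, -0, 1.089, -0.019], TCP at [236.94, -578.329, 231.319] pointing down, gripper open.
Joint ranges: [-3, 3], [-0.9, 2.11], [0.09, 2.58], [-1.31, 4.45], [0.11, 2.69], [-2.54, 2.54]. Speed limits (rad/s): [2.39, 2.39, 3.01, 3.14, 3.14, 3.14].

INTERFACE

Orientations are given as a rotation vector (axis times angle).
In Python, from bench import arm, cams gives the robot as it stands. The module is installed in compiled form; this text tells all that it offers.
- The arm moves only by the shell command python3 -m pendant 'ROWS' [FORCE]. ROWS is a JSON object of lists of equal length, an entry for each row: "grip": the finger opening in mm, from 0 to 85.4; "travel": the shift along the tool's x, y, z in mm, a list of three; "twist": the turn, a rotation vector about the tool's x, y, z in degrees, a list of three. In form: {"grip": [grip, ...], "travel": [[dx, dy, dz], ...], "twist": [[wx, wy, wz], ...]}. A call has 1 to 8 rows; each row shifts and turns the commanded pose from where the row before left it, along the tool's axes as they then stand; what a row does not reach is not made up. A row lasts 1/12 s, in which the tool goes at most 41.7 mm and 7.16 degrees, less where a joint would pass 70% of its speed; a pose out of reach is approached as far as the arm can. A call with a gripper value outside its range is refused whole. The fingers move at their own pace and stop on an object; FORCE is the grip in N (left out, the last holds). Time passes only in rows, so rows that do not move let the fingers close. It gives the time, the measured TCP pose, the force and the opening at its end, in the units of the state.
- arm.get_obs(): the state, without advancing time (a new reading comes with each control period).
- cams.snapshot(name): name is "scene" or "top" or "wrist"; returns (picture, depth): 384x512x3 uint8, red, green, blue; 384x512 float32, mm along the optical axis (not along the pixel's ray), 0 where there is no reading.
- cams.camera_info(name): a dict with "fx", "fy", "cx", "cy" (pixels), "dist_coeffs" ([k1, k2, p1, p2, k3] as OpenCV has them; the pictures are not rectified), "world_to_cam" (4x4, takes a point from world to camera coordinates). Camera axes: x right, y up, looking along -z (the intrinsics and any distortion apply to the point x, -y, -z); pixel columns grow to the right and rows downward; lengths in mm; the calibration is good to about 2 mm. A picture is of the moment at which its call begins: read the wrist's pose just before it. camera_info takes no time and is no camera call; for the wrist camera it gives the pose at the moment of the call.
- arm.job_done(): hands the job in, once; it reports no verdict.
The state is a dict: "t": time; "q": joint angles; "dq": joint speeds; "tau": joint torques, N m; "ee_pos": TCP position; "eef_rot": TCP orientation; "wrist_force": force on the tool from outside, world axes, zero at the start; "wrist_torque": the same for the moment, N m; "gripper_width": opening from 0.0 (shut) to 1.0 (fully open).
Only numpy, scipy, OpenCV 4.12 (cv2) and the standard library are available. Lean on these libraries where they do the work, as an engineer would, in place of code of your own. Each camera call takes 0.05 s, during which the arm holds its last target.

## Working session

There is one attempt and no reset: what is moved stays moved. The work goes in short steps, Python scripts to look and compute and a shell command to move; the robot and the scene stay as the last step left them, time stands still between calls to the robot, and variables do not carry over. Pictures are saved under pics/ and viewed, and the job is handed in when it is done.

```bash
mkdir -p pics; python3 - <<'E'
from bench import arm,cams
import cv2,numpy as np
for n in ["scene","top"]:
    p,d=cams.snapshot(n); cv2.imwrite(f"pics/{n}0.png",p[:,:,::-1]); np.savez(f"{n}0.npz",p=p,d=d)
    c=cams.camera_info(n); print(n,c)
o=arm.get_obs(); print(o)
E
```

```text
scene {'fx': 467.065857437127, 'fy': 467.065857437127, 'cx': 264.5541416143421, 'cy': 188.517208764526, 'dist_coeffs': array([-0.15588048,  0.        ,  0.        ,  0.        ,  0.        ]), 'world_to_cam': array([[-8.36537533e-01, -5.47881640e-01,  5.53753589e-03,
         4.56522955e+02],
       [ 3.39425108e-01, -5.10267281e-01,  7.90201175e-01,
        -2.34485345e+02],
       [-4.30111093e-01,  6.62912520e-01,  6.12822518e-01,
        -8.65566374e+02],
       [ 0.00000000e+00,  0.00000000e+00,  0.00000000e+00,
         1.00000000e+00]])}
top {'fx': 396.5524847980705, 'fy': 396.5524847980705, 'cx': 253.8591106701039, 'cy': 192.6149344617496, 'dist_coeffs': array([-0.00992894,  0.        ,  0.        ,  0.        ,  0.        ]), 'world_to_cam': array([[ 2.30063804e-02, -9.99619737e-01, -1.52015530e-02,
         1.82612719e+01],
       [ 9.81988757e-01,  1.97430665e-02,  1.87905007e-01,
        -5.17856947e+02],
       [-1.87533429e-01, -1.92507683e-02,  9.82069560e-01,
        -8.12446115e+02],
       [ 0.00000000e+00,  0.00000000e+00,  0.00000000e+00,
         1.00000000e+00]])}
{'t': 0.1, 'q': array([-1.20104227e+00,  4.23755155e-01,  1.63060568e+00, -4.67271609e-05,
        1.08860014e+00, -1.89381546e-02]), 'dq': array([ 0.00028176, -0.00112911,  0.00020807,  0.00060348, -0.00049684,
        0.00013623]), 'tau': array([ 1.18310694e-03, -5.58425188e+01, -2.82445085e+01, -3.45759167e-05,
        2.90879303e-03, -2.33485730e-05]), 'ee_pos': array([ 236.73270243, -577.90232958,  230.63231022]), 'eef_rot': array([-3.08112806e+00, -6.06494667e-01,  4.38905396e-04]), 'wrist_force': array([-0.31566411, -0.1110152 , -0.22448523]), 'wrist_torque': array([-0.02621896,  0.02276933, -0.03578134]), 'gripper_width': 1.0011477755141356}
```

View pics/top0.png

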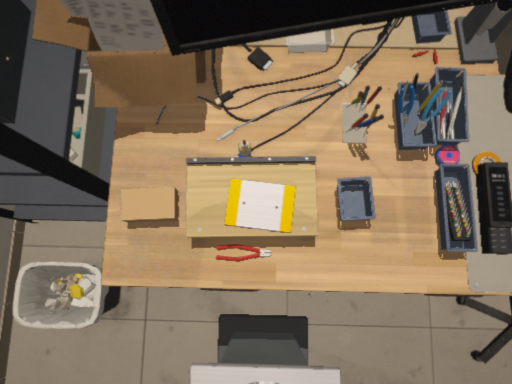

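View pics/scene0.png

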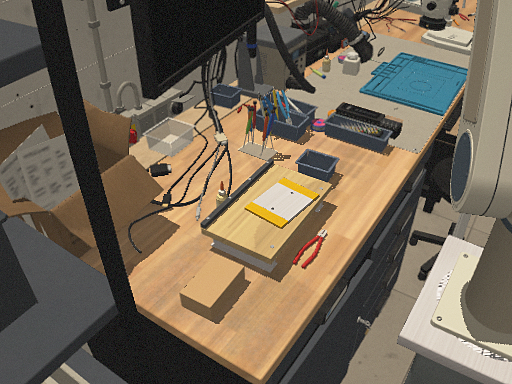

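The top view shows the ledge at about (251,198), with the dark fence along row 160 and the plate at (261,205), slightly askew. The bin is on the right (-y) at (355,200), the carton on the left at (148,204), the cutter in front at (243,253) and the bottle behind at (244,148). Next I measure these.

```bash
cat > h.py <<'E'
from bench import arm,cams
import cv2,numpy as np
def cast(n,px,z,c=None):
    c=c or cams.camera_info(n)
    K=np.array([[c['fx'],0,c['cx']],[0,c['fy'],c['cy']],[0,0,1]])
    u=cv2.undistortPoints(np.array(px,float).reshape(-1,1,2),K,np.array(c['dist_coeffs']))[:,0]
    T=np.array(c['world_to_cam']);R=T[:3,:3];o=-R.T@T[:3,3]
    d=np.c_[u[:,0],-u[:,1],-np.ones(len(u))]@R
    s=(z-o[2])/d[:,2]
    return o+d*s[:,None]
def seg(p0,p1,mask): pass
def plate(p,n,roi,zt=66):
    h=cv2.cvtColor(p,cv2.COLOR_RGB2HSV)
    m=cv2.inRange(h,(22,150,120),(34,255,255)); M=np.zeros_like(m); x0,y0,x1,y1=roi; M[y0:y1,x0:x1]=m[y0:y1,x0:x1]
    k,l,st,ce=cv2.connectedComponentsWithStats(M)
    ids=[i for i in range(1,k) if st[i,4]>60]
    print('bands',[(st[i].tolist()) for i in ids])
    pts=np.concatenate([np.argwhere(l==i)[:,::-1] for i in ids])
    w=cast(n,pts,zt)[:,:2].astype(np.float32)
    return cv2.minAreaRect(w),cv2.boxPoints(cv2.minAreaRect(w)),M
E
python3 - <<'E'
from h import *
p=np.load('top0.npz')['p'];d=np.load('top0.npz')['d']
r,b,M=plate(p,'top',(180,150,330,245)); print(r,b)
p2=np.load('scene0.npz')['p']
r2,b2,M2=plate(p2,'scene',(200,150,340,270)); print(r2,b2)
# fence dark mask
h=cv2.cvtColor(p,cv2.COLOR_RGB2HSV)
m=cv2.inRange(h,(0,0,0),(179,120,95)); F=np.zeros_like(m);F[150:172,180:325]=m[150:172,180:325]
k,l,st,ce=cv2.connectedComponentsWithStats(F); print(st)
for n,pp,roi in (('top',p,(110,130,390,280)),('scene',p2,(170,130,350,320))):
    x0,y0,x1,y1=roi;s=cv2.resize(pp[y0:y1,x0:x1],None,fx=2.85 if n=='top' else 3.1,fy=2.85 if n=='top' else 3.1,interpolation=cv2.INTER_CUBIC)
    cv2.imwrite(f'pics/{n}0z.png',s[:,:,::-1])
E
```

```text
bands [[225, 178, 16, 48, 514], [280, 185, 16, 48, 515]]
((488.42919921875, 15.77597427368164), (140.56719970703125, 100.50927734375), 84.20098114013672) [[431.33032 -49.07025]
 [531.32526 -59.22564]
 [545.5281   80.6222 ]
 [445.53314  90.77759]]
bands [[278, 178, 41, 21, 268], [245, 202, 42, 25, 343]]
((489.02325439453125, 17.877662658691406), (139.02557373046875, 98.68180847167969), 84.23583984375) [[432.95038  -46.328144]
 [531.13324  -56.239147]
 [545.0961    82.083466]
 [446.91327   91.99448 ]]
[[     0      0    512    384 196329]
 [   251    150      2      1      2]
 [   246    154      4      2      5]
 [   187    161    128      4    272]]
```

View pics/top0z.png

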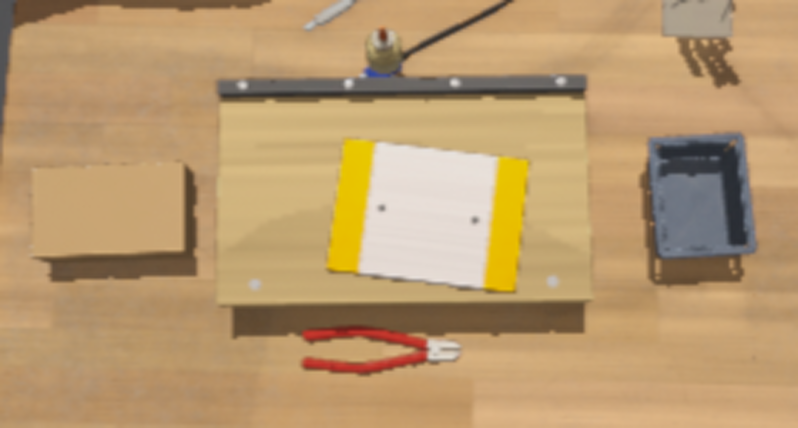

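View pics/scene0z.png

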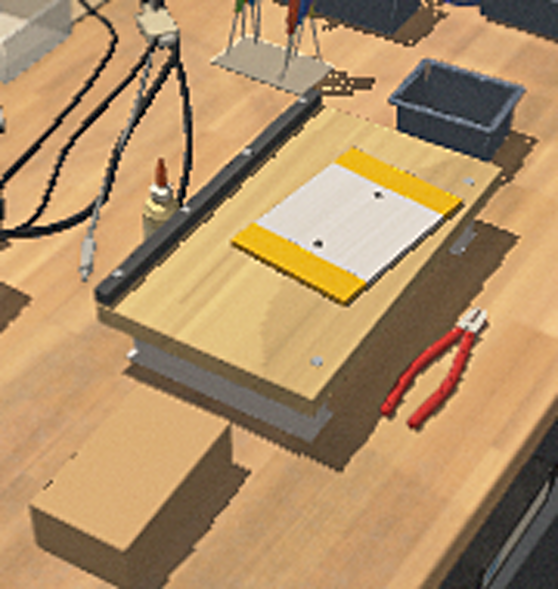

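```bash
python3 - <<'E'
from h import *
def z2(n,pts):
    return [(x/2.85+110-.3,y/2.85+130-.3) for x,y in pts] if n=='top' else [(x/3.1+170-.3,y/3.1+130-.3) for x,y in pts]
print('front corners L,R z60',cast('top',z2('top',[(217,303),(590,299)]),60)[:,:2])
print('fence foot L,R z60',cast('top',z2('top',[(218,97),(587,92)]),60)[:,:2])
print('fence back top z72',cast('top',z2('top',[(217,80),(586,75)]),72)[:,:2])
print('scene front L,R',cast('scene',z2('scene',[(315,402),(502,170)]),60)[:,:2])
print('scene fencetop front L,R? z72',cast('scene',z2('scene',[(108,302),(322,103)]),72)[:,:2])
print('scene fencefoot ',cast('scene',z2('scene',[(97,308)]),60)[:,:2])
print('bin top',cast('top',z2('top',[(649,140),(742,133),(755,250),(657,258)]),48)[:,:2])
print('cutter',cast('top',z2('top',[(303,335),(460,350)]),10)[:,:2])
print('carton',cast('top',z2('top',[(32,168),(183,162),(185,252),(34,257)]),42)[:,:2])
# column-wise edges of fence: profile
p=np.load('top0.npz')['p'].astype(int).sum(2)
for u in (195,210,225,275,290,305): print(u,p[153:170,u])
for u in (195,225,250,275,305): print('fr',u,p[230:242,u])
for v in (175,190,205,220,230): print('R',v,p[v,311:322],'L',p[v,181:192])
E
```

```text
front corners L,R z60 [[ 419.29798778  170.41767524]
 [ 428.23751226 -104.73888351]]
fence foot L,R z60 [[ 576.46612678  178.34442027]
 [ 585.73849027 -103.50683569]]
fence back top z72 [[ 586.55810021  177.46323906]
 [ 595.66676777 -101.16927231]]
scene front L,R [[ 415.57251719  175.7164758 ]
 [ 426.41725973 -101.04329781]]
scene fencetop front L,R? z72 [[570.59734992 185.01821781]
 [576.30866401 -85.66341841]]
scene fencefoot  [[581.98210765 183.98323105]]
bin top [[ 551.91525817 -152.36598549]
 [ 558.82324145 -223.60159456]
 [ 468.68815969 -230.47704637]
 [ 461.11110466 -156.87161   ]]
cutter [[399.75414917 111.32580698]
 [390.94085206 -10.99187319]]
carton [[521.74264034 323.48338264]
 [528.81335751 206.21365796]
 [458.86229075 200.41479763]
 [452.54184673 315.96726293]]
195 [460 453 455 446 413 460 591 588 401 259 167 249 310 484 517 529 530]
210 [466 453 442 440 370 316 300 300 291 195 144 248 308 483 515 527 526]
225 [496 480 472 462 370 310 300 301 299 185 163 296 480 506 515 526 526]
275 [496 496 490 405 335 316 313 305 230 161 251 309 478 506 515 516 508]
290 [494 489 473 
[... 215 characters left out ...]
 488 353 250 236 244 247 246]
fr 250 [480 479 479 483 488 471 305 241 240 245 250 252]
fr 275 [513 353 453 479 481 434 285 244 246 249 253 255]
fr 305 [506 482 480 485 485 364 249 224 227 224 232 244]
R 175 [502 500 501 501 455 424 432 442 447 451 451] L [460 459 455 454 452 433 486 518 518 518 518]
R 190 [521 520 520 519 509 463 466 483 484 484 488] L [461 465 465 462 464 472 507 526 529 529 531]
R 205 [515 515 515 515 512 487 470 470 469 467 468] L [463 462 463 458 433 472 509 513 515 513 514]
R 220 [477 478 476 476 477 475 429 440 459 461 464] L [462 457 449 444 425 450 471 472 471 470 472]
R 230 [475 474 474 475 474 473 450 437 441 440 437] L [458 456 455 457 456 472 486 488 486 487 487]
```

```bash
cat >> h.py <<'E'
from scipy.spatial.transform import Rotation as Ro
TH=0.033; C=np.array([507.5,37.0])
def st(target=None):
    o=arm.get_obs(); R=Ro.from_rotvec(o['eef_rot']).as_matrix(); e=o['ee_pos']
    print('t',round(o['t'],2),'ee',e.round(1),'F',o['wrist_force'].round(1),'w',round(o['gripper_width'],3),'xang',np.degrees(np.arctan2(R[1,0],R[0,0])).round(2),'tilt',np.degrees(np.arccos(-R[2,2])).round(2),'q6',o['q'][5].round(2))
    if target is not None: print('tool delta',(R.T@(np.array(target)-e)).round(1))
E
python3 - <<'E'
from h import *
a=cast('top',[(210,161.9),(290,160.8)],72);print(a[:,:2], 'slope',(a[1,0]-a[0,0])/(a[0,1]-a[1,1]))
f=cast('top',[(195,236.4),(225,236.0),(250,235.6),(305,235.0)],60)[:,:2];print(f,np.polyfit(f[:,1],f[:,0],1))
R=cast('top',[(315.5,175),(316,190),(316.3,205),(316.8,220),(317.2,230)],60)[:,:2];L=cast('top',[(186.8,175),(186.5,190),(186.3,205),(186,220),(186,230)],60)[:,:2]
print(R,L)
E
python3 -m pendant '{"grip":[85,85,85,85,85,85,85,85],"travel":[[0,0,0],[0,0,0],[0,0,0],[15,-38,0],[15,-38,0],[15,-38,0],[15,-38,0],[15,-38,0]],"twist":[[0,0,6.8],[0,0,6.8],[0,0,6.8],[0,0,0],[0,0,0],[0,0,0],[0,0,0],[0,0,0]]}'
python3 -c "
from h import *
st((442,-122.5,110))"
```

```text
[[578.32932735 124.83460285]
 [584.00582939 -46.92593097]] slope 0.03304893107452036
[[418.92000609 151.02179528]
 [421.15391517  87.79056255]
 [423.14358853  35.21037532]
 [426.89884481 -80.19230134]] [-3.45420393e-02  4.24202913e+02]
[[ 556.6725086  -102.9656279 ]
 [ 523.66912472 -103.82998004]
 [ 491.13247169 -104.26092089]
 [ 459.06691318 -105.11117746]
 [ 437.9436338  -105.81333262]] [[551.26999592 175.62149154]
 [518.10355216 174.44593526]
 [485.41964343 173.07689821]
 [453.19650251 171.9444509 ]
 [431.97584909 170.77659666]]
t: 0.77
ee_pos: [305.6, -384.0, 230.9]
eef_rot: [-3.141, -0.05, 0.001]
wrist_force: [0.5, -0.5, 0.8]
gripper_width: 0.997
t 0.77 ee [ 305.6 -384.   230.9] F [ 0.5 -0.5  0.8] w 0.997 xang 1.84 tilt 0.04 q6 0.62
tool delta [ 144.7 -256.9  121.1]
```

```bash
sed -i 's/^TH=.*/TH=0.0335; C=np.array([508,35.0])/' h.py
python3 -m pendant '{"grip":[85,85,85,85,85,85,85,85],"travel":[[20,-36,0],[20,-36,12],[20,-36,15],[20,-36,20],[20,-36,20],[20,-36,20],[25,-41,20],[0,0,14]],"twist":[[0,0,0],[0,0,0],[0,0,0],[0,0,0],[0,0,0],[0,0,0],[0,0,0],[0,0,0]]}'
python3 - <<'E'
from h import *
st((442,-122.5,75))
p,d=cams.snapshot('scene'); cv2.imwrite('pics/s1.png',p[:,:,::-1])
E
```

```text
t: 1.43
ee_pos: [433.1, -140.8, 119.8]
eef_rot: [-3.14, -0.059, -0.001]
wrist_force: [0.3, -0.3, 0.2]
gripper_width: 0.997
t 1.43 ee [ 433.1 -140.8  119.8] F [ 0.3 -0.3  0.2] w 0.997 xang 2.15 tilt 0.06 q6 1.19
tool delta [  9.6 -17.9  44.8]
```

View pics/s1.png

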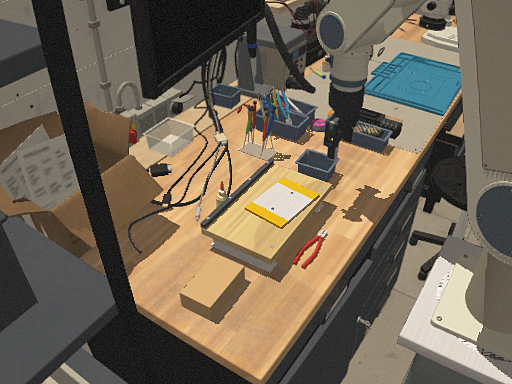

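The gripper hangs at about (335,145), clear of the bin. Next I lower the fingers onto the ledge's free right corner to find where the open tips are.

```bash

python3 -m pendant '{"grip":[85,85,85,85,85,85],"travel":[[10,-18,0],[0,0,20],[0,0,20],[0,0,6],[0,0,0],[0,0,0]],"twist":[[0,0,0],[0,0,0],[0,0,0],[0,0,0],[0,0,0],[0,0,0]]}'
python3 - <<'E'
from h import *
st((442,-122.5,60))
E
python3 -m pendant '{"grip":[85,85,85,85,85,85],"travel":[[0,0,3],[0,0,3],[0,0,3],[0,0,3],[0,0,0],[0,0,0]],"twist":[[0,0,0],[0,0,0],[0,0,0],[0,0,0],[0,0,0],[0,0,0]]}'
```

```text
t: 1.98
ee_pos: [440.1, -127.6, 75.0]
eef_rot: [-3.141, -0.05, 0.001]
wrist_force: [0.1, -0.1, 0.1]
gripper_width: 0.998
t 1.98 ee [ 440.1 -127.6   75. ] F [ 0.1 -0.1  0.1] w 0.998 xang 1.82 tilt 0.04 q6 1.23
tool delta [ 2.1 -5.  15. ]
t: 2.48
ee_pos: [440.2, -127.1, 62.7]
eef_rot: [-3.141, -0.051, 0.0]
wrist_force: [0.2, -0.4, -0.2]
gripper_width: 0.998
```

```bash

python3 -m pendant '{"grip":[85,85,85],"travel":[[0,0,2.5],[0,0,2],[0,0,0]],"twist":[[0,0,0],[0,0,0],[0,0,0]]}'
python3 -m pendant '{"grip":[85,85,85],"travel":[[0,0,2],[0,0,2],[0,0,0]],"twist":[[0,0,0],[0,0,0],[0,0,0]]}'
```

```text
t: 2.73
ee_pos: [440.2, -127.0, 57.9]
eef_rot: [-3.141, -0.052, 0.001]
wrist_force: [-0.1, -0.3, -0.7]
gripper_width: 0.997
t: 2.98
ee_pos: [440.2, -127.0, 53.9]
eef_rot: [-3.141, -0.052, 0.001]
wrist_force: [-0.7, -0.1, 0.7]
gripper_width: 0.994
```

So the open tips really are above the TCP; I continue down.

```bash

python3 -m pendant '{"grip":[85,85,85],"travel":[[0,0,1.5],[0,0,1.5],[0,0,0]],"twist":[[0,0,0],[0,0,0],[0,0,0]]}'
python3 -m pendant '{"grip":[85,85,85],"travel":[[0,0,1.5],[0,0,1],[0,0,0]],"twist":[[0,0,0],[0,0,0],[0,0,0]]}'
python3 -m pendant '{"grip":[85,85,85],"travel":[[0,0,1],[0,0,0],[0,0,0]],"twist":[[0,0,0],[0,0,0],[0,0,0]]}'
```

```text
t: 3.23
ee_pos: [440.2, -127.1, 51.0]
eef_rot: [-3.141, -0.051, 0.001]
wrist_force: [-0.2, 0.6, -0.2]
gripper_width: 0.993
t: 3.48
ee_pos: [440.3, -127.1, 48.6]
eef_rot: [-3.141, -0.051, 0.0]
wrist_force: [0.4, 0.5, 0.4]
gripper_width: 0.993
t: 3.73
ee_pos: [440.3, -127.1, 47.7]
eef_rot: [-3.141, -0.051, 0.0]
wrist_force: [0.8, -0.5, -0.0]
gripper_width: 0.99
```

```bash

python3 -m pendant '{"grip":[85,85,85],"travel":[[0,0,1],[0,0,0],[0,0,0]],"twist":[[0,0,0],[0,0,0],[0,0,0]]}'
python3 -m pendant '{"grip":[85,85,85],"travel":[[0,0,1],[0,0,0],[0,0,0]],"twist":[[0,0,0],[0,0,0],[0,0,0]]}'
python3 - <<'E'
from h import *
st()
p,d=cams.snapshot('scene'); s=cv2.resize(p[110:250,230:400],None,fx=4,fy=4,interpolation=cv2.INTER_CUBIC);cv2.imwrite('pics/s2.png',s[:,:,::-1])
E
```

```text
t: 3.98
ee_pos: [440.5, -127.1, 47.0]
eef_rot: [3.141, 0.051, 0.0]
wrist_force: [-0.7, 0.4, 4.8]
gripper_width: 0.994
t: 4.23
ee_pos: [440.5, -127.1, 46.8]
eef_rot: [-3.141, -0.051, -0.001]
wrist_force: [-4.3, 0.4, 18.5]
gripper_width: 0.991
t 4.23 ee [ 440.5 -127.1   46.8] F [-4.3  0.4 18.5] w 0.991 xang 1.88 tilt 0.02 q6 1.23
```

View pics/s2.png

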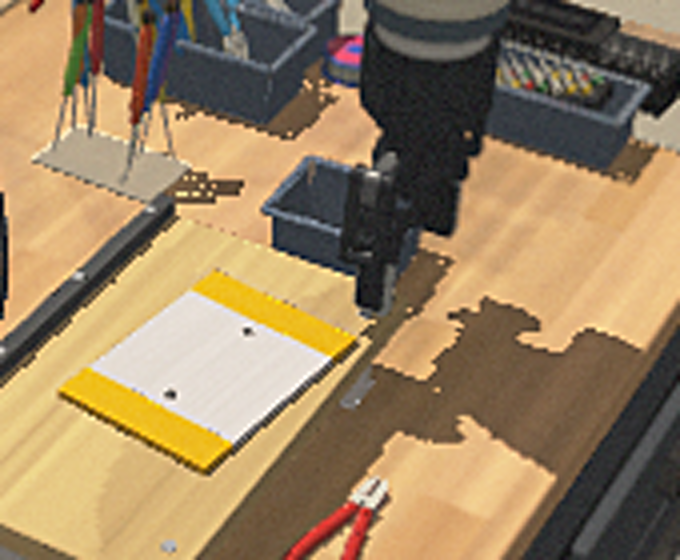

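Contact at TCP z = 47.0, so the open tips are 13 mm above the TCP. To push, I'll put the TCP at z of about 49.5, which puts the tips at 62.5.

```bash

python3 -m pendant '{"grip":[85,85,85,85,85,85,85,85],"travel":[[0,0,-15],[0,0,-15],[-35,0,0],[0,-36,0],[0,-36,0],[0,-36,0],[0,-32,0],[0,0,0]],"twist":[[0,0,0],[0,0,0],[0,0,0],[0,0,0],[0,0,0],[0,0,0],[0,0,0],[0,0,0]]}'
python3 - <<'E'
from h import *
st((405,14,49.5))
E
```

```text
t: 4.95
ee_pos: [400.2, 15.3, 75.8]
eef_rot: [-3.141, -0.057, 0.0]
wrist_force: [-0.5, -0.1, 0.6]
gripper_width: 0.995
t 4.95 ee [400.2  15.3  75.8] F [-0.5 -0.1  0.6] w 0.995 xang 2.1 tilt 0.03 q6 1.54
tool delta [ 4.7  1.5 26.3]
```

```bash

python3 -m pendant '{"grip":[85,85,85,85,85,85],"travel":[[0,0,15],[0,0,11.5],[0,0,0],[8,0,0],[8,0,0],[0,0,0]],"twist":[[0,0,0],[0,0,0],[0,0,0],[0,0,0],[0,0,0],[0,0,0]]}'
python3 - <<'E'
from h import *
st((470,17,49.5))
p,d=cams.snapshot('scene'); s=cv2.resize(p[110:290,190:400],None,fx=3.5,fy=3.2,interpolation=cv2.INTER_CUBIC);cv2.imwrite('pics/s3.png',s[:,:,::-1])
E
```

```text
t: 5.45
ee_pos: [420.0, 11.9, 50.1]
eef_rot: [3.141, 0.051, 0.006]
wrist_force: [1.0, -0.2, 0.5]
gripper_width: 0.992
t 5.45 ee [420.   11.9  50.1] F [ 1.  -0.2  0.5] w 0.992 xang 1.84 tilt 0.23 q6 1.54
tool delta [50.1 -3.5  0.8]
```

View pics/s3.png

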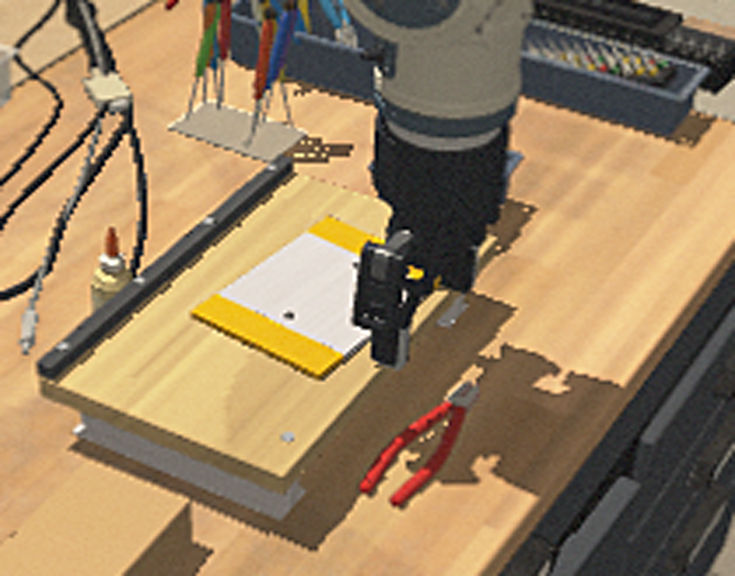

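The fingertips stand at the plate's front edge, and the cutter is clear below them. Now I push back.

```bash

python3 -m pendant '{"grip":[85,85,85,85,85,85,85,85],"travel":[[4,0,0.3],[4,0,0],[4,0,0],[4,0,0],[4,0,0],[4,0,0],[4,0,0],[0,0,0]],"twist":[[0,0,0],[0,0,0],[0,0,0],[0,0,0],[0,0,0],[0,0,0],[0,0,0],[0,0,0]]}'
python3 - <<'E'
from h import *
st((470,17,49.5))
p,d=cams.snapshot('top'); s=cv2.resize(p[130:270,150:390],None,fx=3.3,fy=3.3,interpolation=cv2.INTER_CUBIC);cv2.imwrite('pics/t4.png',s[:,:,::-1])
E
```

```text
t: 6.17
ee_pos: [446.0, 13.2, 49.1]
eef_rot: [-3.141, -0.052, -0.002]
wrist_force: [0.3, 0.1, 0.2]
gripper_width: 0.996
t 6.17 ee [446.   13.2  49.1] F [0.3 0.1 0.2] w 0.996 xang 1.89 tilt 0.08 q6 1.54
tool delta [24.1 -3.  -0.4]
```

View pics/t4.png

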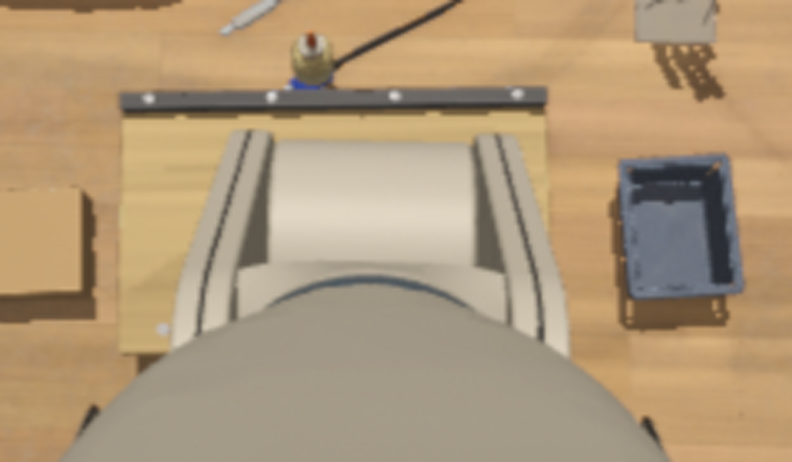

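The arm hides the plate in the top view, so I'll use the scene camera instead.

```bash

python3 -m pendant '{"grip":[85,85,85,85,85,85],"travel":[[4,0,0],[4,0,0],[4,0,0],[4,0,0],[2,0,0],[0,0,0]],"twist":[[0,0,0],[0,0,0],[0,0,0],[0,0,0],[0,0,0],[0,0,0]]}'
python3 - <<'E'
from h import *
st((470,17,49.5))
p,d=cams.snapshot('scene'); s=cv2.resize(p[110:290,190:400],None,fx=3.5,fy=3.2,interpolation=cv2.INTER_CUBIC);cv2.imwrite('pics/s5.png',s[:,:,::-1])
E
```

```text
t: 6.72
ee_pos: [463.8, 13.7, 49.0]
eef_rot: [3.141, 0.052, 0.002]
wrist_force: [-0.2, -0.8, 0.6]
gripper_width: 0.998
t 6.72 ee [463.8  13.7  49. ] F [-0.2 -0.8  0.6] w 0.998 xang 1.88 tilt 0.08 q6 1.54
tool delta [ 6.3 -3.1 -0.4]
```

View pics/s5.png

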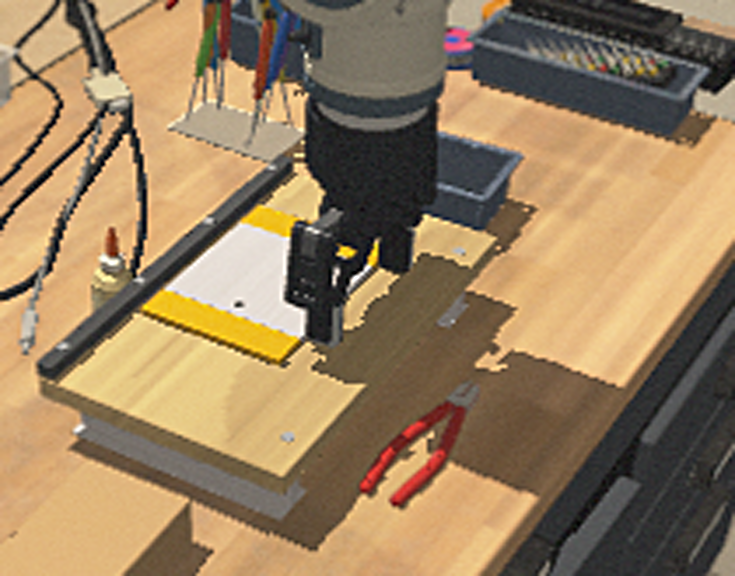

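The plate is square, with its left-back corner at about (145,312) in the zoom, a few mm short of the fence. I keep pushing until the fence resists.

```bash

python3 -m pendant '{"grip":[85,85,85,85],"travel":[[2,0,0],[2,0,0],[1,0,0],[0,0,0]],"twist":[[0,0,0],[0,0,0],[0,0,0],[0,0,0]]}'
python3 -m pendant '{"grip":[85,85,85],"travel":[[1.5,0,0],[1.5,0,0],[0,0,0]],"twist":[[0,0,0],[0,0,0],[0,0,0]]}'

```

```text
t: 7.1
ee_pos: [467.8, 13.9, 49.0]
eef_rot: [-3.141, -0.051, 0.0]
wrist_force: [-1.8, -0.3, 0.1]
gripper_width: 0.995
t: 7.35
ee_pos: [470.0, 14.0, 48.8]
eef_rot: [-3.141, -0.052, 0.003]
wrist_force: [-5.6, -0.8, 3.0]
gripper_width: 0.997
```

```bash

python3 -m pendant '{"grip":[85,85,85],"travel":[[1.5,0,-0.3],[0,0,0],[0,0,0]],"twist":[[0,0,0],[0,0,0],[0,0,0]]}'
python3 - <<'E'
from h import *
st()
p,d=cams.snapshot('scene'); s=cv2.resize(p[110:290,190:400],None,fx=3.5,fy=3.2,interpolation=cv2.INTER_CUBIC);cv2.imwrite('pics/s6.png',s[:,:,::-1])
E
```

```text
t: 7.6
ee_pos: [470.1, 13.9, 48.9]
eef_rot: [3.141, 0.051, -0.007]
wrist_force: [-7.4, -1.1, 3.6]
gripper_width: 0.998
t 7.6 ee [470.1  13.9  48.9] F [-7.4 -1.1  3.6] w 0.998 xang 1.88 tilt 0.25 q6 1.54
```

View pics/s6.png

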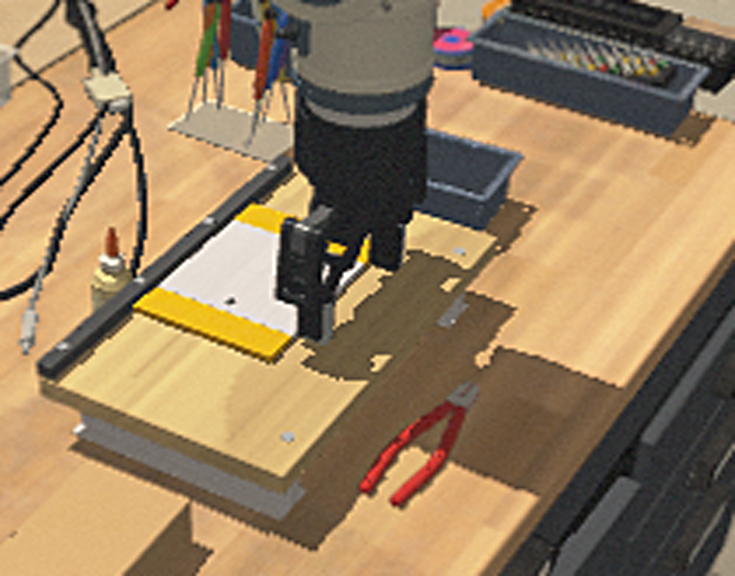

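It stopped at 470.1 with the force rising, so the plate is against the fence. I back off, raise, turn 90° and close to 40 mm.

```bash

python3 -m pendant '{"grip":[85,85,85,60,40,40,40,40],"travel":[[-10,0,0],[-10,0,0],[0,0,-30],[0,0,-35],[0,0,0],[0,0,0],[0,0,0],[0,0,0]],"twist":[[0,0,0],[0,0,0],[0,0,0],[0,0,0],[0,0,-6.9],[0,0,-6.9],[0,0,-6.9],[0,0,-6.9]]}'
python3 -m pendant '{"grip":[40,40,40,40,40,40,40,40],"travel":[[0,0,0],[0,0,0],[0,0,0],[0,0,0],[0,0,0],[0,0,0],[0,0,0],[0,0,0]],"twist":[[0,0,-6.9],[0,0,-6.9],[0,0,-6.9],[0,0,-6.9],[0,0,-6.9],[0,0,-6.9],[0,0,-6.9],[0,0,-6.9]]}'
python3 -m pendant '{"grip":[40,40],"travel":[[0,0,0],[0,0,0]],"twist":[[0,0,-6.9],[0,0,0]]}'
python3 - <<'E'
from h import *
st((524.6,135.6,110))
p,d=cams.snapshot('scene')
r2,b2,M2=plate(p,'scene',(200,150,340,270)); print(r2,b2)
s=cv2.resize(p[110:290,190:400],None,fx=3.5,fy=3.2,interpolation=cv2.INTER_CUBIC);cv2.imwrite('pics/s7.png',s[:,:,::-1])
E
```

```text
t: 8.32
ee_pos: [452.3, 13.4, 114.8]
eef_rot: [3.035, 0.808, 0.003]
wrist_force: [0.2, -0.9, -0.2]
gripper_width: 0.466
t: 8.98
ee_pos: [452.1, 13.4, 114.4]
eef_rot: [2.315, 2.122, 0.002]
wrist_force: [1.1, -0.6, -0.1]
gripper_width: 0.467
t: 9.15
ee_pos: [452.1, 13.4, 114.4]
eef_rot: [2.185, 2.256, 0.001]
wrist_force: [-0.2, -0.2, 1.0]
gripper_width: 0.466
t 9.15 ee [452.1  13.4 114.4] F [-0.2 -0.2  1. ] w 0.466 xang 91.82 tilt 0.07 q6 -0.03
tool delta [119.9  76.3   4.5]
bands [[257, 174, 41, 18, 246], [228, 200, 45, 21, 341]]
((531.1922607421875, 25.65790557861328), (98.04623413085938, 139.1258087158203), 2.1014161109924316) [[479.65134   93.37643 ]
 [484.7529   -45.655815]
 [582.73315  -42.060616]
 [577.6316    96.97163 ]]
```

View pics/s7.png

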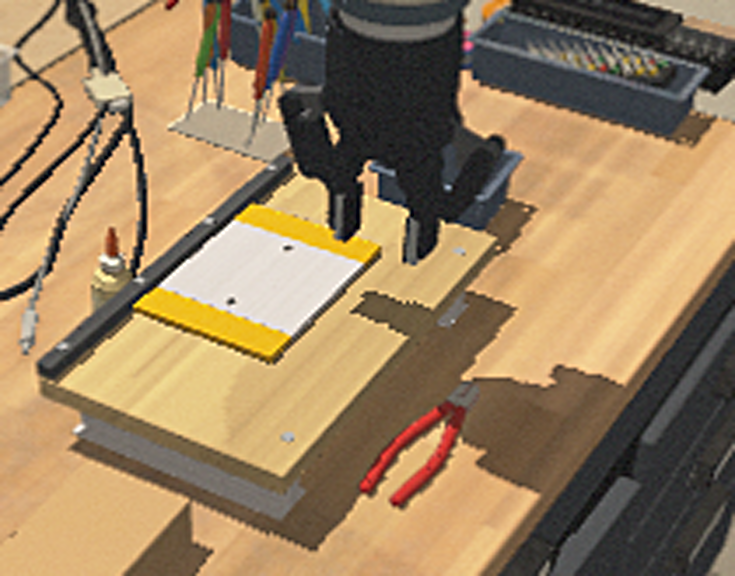

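The plate is flat and square at (531, 26), which is riser x ≈ 22.9 mm and y ≈ -10 mm, with an angle error of about 0.2°. The fence stage is done. Next I go to the left part of the ledge.

```bash

python3 -m pendant '{"grip":[40,40,40,40,40,40,40,40],"travel":[[30,19,0],[30,19,0],[30,19,0],[30,19,0],[0,0,20],[0,0,10],[0,0,0],[0,0,0]],"twist":[[0,0,0],[0,0,0],[0,0,0],[0,0,0],[0,0,0],[0,0,0],[0,0,0],[0,0,0]]}'
python3 -c "
from h import *
st((524.6,135.6,60))"
```

```text
t: 9.87
ee_pos: [523.3, 134.5, 83.4]
eef_rot: [-2.192, -2.248, 0.004]
wrist_force: [-0.1, 0.2, 0.3]
gripper_width: 0.469
t 9.87 ee [523.3 134.5  83.4] F [-0.1  0.2  0.3] w 0.469 xang 91.45 tilt 0.18 q6 0.2
tool delta [ 1.1  1.4 23.4]
```

```bash

python3 -m pendant '{"grip":[40,40,40,40,40,40],"travel":[[0,0,6],[0,0,6],[0,0,5],[0,0,5],[0,0,0],[0,0,0]],"twist":[[0,0,0],[0,0,0],[0,0,0],[0,0,0],[0,0,0],[0,0,0]]}'
```

```text
t: 10.37
ee_pos: [524.7, 135.2, 62.0]
eef_rot: [-2.191, -2.251, 0.001]
wrist_force: [0.0, 0.0, -0.0]
gripper_width: 0.468
```

```bash

for i in 1 ; do python3 -m pendant '{"grip":[40,40,40],"travel":[[0,0,1],[0,0,0.5],[0,0,0]],"twist":[[0,0,0],[0,0,0],[0,0,0]]}'; done
python3 -m pendant '{"grip":[40,40,40],"travel":[[0,0,1],[0,0,0.5],[0,0,0]],"twist":[[0,0,0],[0,0,0],[0,0,0]]}'
python3 -m pendant '{"grip":[40,40,40],"travel":[[0,0,1],[0,0,0],[0,0,0]],"twist":[[0,0,0],[0,0,0],[0,0,0]]}'
python3 -m pendant '{"grip":[40,40,40],"travel":[[0,0,1],[0,0,0],[0,0,0]],"twist":[[0,0,0],[0,0,0],[0,0,0]]}'
```

```text
t: 10.62
ee_pos: [525.0, 135.5, 60.9]
eef_rot: [2.191, 2.252, 0.0]
wrist_force: [-0.2, -0.2, 0.6]
gripper_width: 0.471
t: 10.87
ee_pos: [524.9, 135.4, 59.3]
eef_rot: [2.191, 2.252, -0.0]
wrist_force: [-0.3, 0.3, -0.5]
gripper_width: 0.466
t: 11.12
ee_pos: [525.0, 135.5, 58.5]
eef_rot: [2.191, 2.252, 0.0]
wrist_force: [-1.5, -0.1, 4.4]
gripper_width: 0.465
t: 11.37
ee_pos: [525.1, 135.5, 58.5]
eef_rot: [2.19, 2.252, 0.001]
wrist_force: [-4.2, -1.6, 16.1]
gripper_width: 0.472
```

The ledge is at TCP z = 58.5 for this opening. I raise to about 61, then push along the fence towards the bin with a slight bias into the fence.

```bash

python3 -m pendant '{"grip":[40,40,40,40,40,40,40,40],"travel":[[0,0,-3.7],[0,0,0],[-8,0,0],[-8,0,0],[-6,0.1,0],[-6,0.1,0],[-5,0.1,0],[0,0,0]],"twist":[[0,0,-0.3],[0,0,0],[0,0,0],[0,0,0],[0,0,0],[0,0,0],[0,0,0],[0,0,0]]}'
python3 - <<'E'
from h import *
st()
p,d=cams.snapshot('scene')
s=cv2.resize(p[110:290,190:400],None,fx=3.5,fy=3.2,interpolation=cv2.INTER_CUBIC);cv2.imwrite('pics/s8.png',s[:,:,::-1])
E
```

```text
t: 12.03
ee_pos: [526.1, 101.3, 60.8]
eef_rot: [-2.186, -2.256, 0.001]
wrist_force: [0.4, -0.3, -0.1]
gripper_width: 0.468
t 12.03 ee [526.1 101.3  60.8] F [ 0.4 -0.3 -0.1] w 0.468 xang 91.81 tilt 0.03 q6 0.14
```

View pics/s8.png

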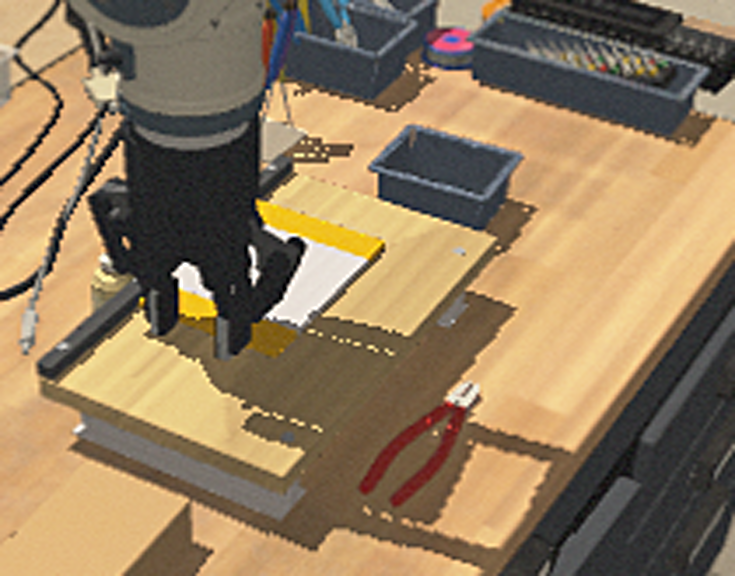

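The fingertips are just at the plate's left end and clear of the fence. I keep pushing.

```bash

python3 -m pendant '{"grip":[40,40,40,40,40,40,40,40],"travel":[[-4,0.1,0],[-4,0.1,0],[-4,0.1,0],[-4,0.1,0],[-4,0.1,0],[-4,0.1,0],[-4,0.1,0],[0,0,0]],"twist":[[0,0,0],[0,0,0],[0,0,0],[0,0,0],[0,0,0],[0,0,0],[0,0,0],[0,0,0]]}'
python3 -m pendant '{"grip":[40,40,40,40,40,40,40,40],"travel":[[-4,0.1,0],[-4,0.1,0],[-4,0.1,0],[-4,0.1,0],[-4,0.1,0],[-4,0.1,0],[-4,0.1,0],[0,0,0]],"twist":[[0,0,0],[0,0,0],[0,0,0],[0,0,0],[0,0,0],[0,0,0],[0,0,0],[0,0,0]]}'
python3 - <<'E'
from h import *
st()
p,d=cams.snapshot('scene')
s=cv2.resize(p[110:290,190:400],None,fx=3.5,fy=3.2,interpolation=cv2.INTER_CUBIC);cv2.imwrite('pics/s9.png',s[:,:,::-1])
E
```

```text
t: 12.75
ee_pos: [527.9, 73.7, 60.9]
eef_rot: [2.185, 2.257, -0.0]
wrist_force: [-0.5, 0.6, -0.1]
gripper_width: 0.466
t: 13.42
ee_pos: [529.7, 45.7, 61.0]
eef_rot: [2.185, 2.257, 0.0]
wrist_force: [-0.3, 0.0, 0.2]
gripper_width: 0.466
t 13.42 ee [529.7  45.7  61. ] F [-0.3  0.   0.2] w 0.466 xang 91.86 tilt 0.03 q6 0.03
```

View pics/s9.png

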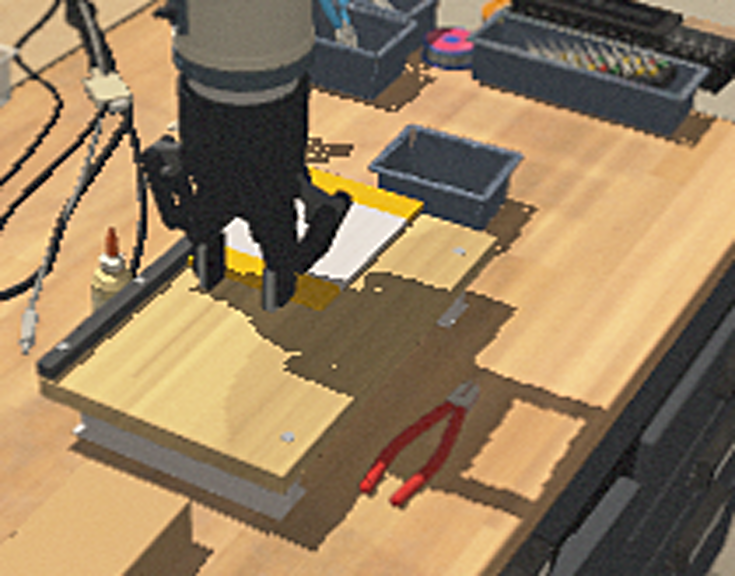

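The plate is sliding square along the fence. I push 28 mm more, then measure.

```bash

python3 -m pendant '{"grip":[40,40,40,40,40,40,40,40],"travel":[[-4,0.1,0],[-4,0.1,0],[-4,0.1,0],[-4,0.1,0],[-4,0.1,0],[-4,0.1,0],[-4,0.1,0],[0,0,0]],"twist":[[0,0,0],[0,0,0],[0,0,0],[0,0,0],[0,0,0],[0,0,0],[0,0,0],[0,0,0]]}'
python3 - <<'E'
from h import *
st()
p,d=cams.snapshot('scene')
h=cv2.cvtColor(p,cv2.COLOR_RGB2HSV)
m=cv2.inRange(h,(22,150,60),(34,255,255));m[:, :230]=0;m[:150]=0;m[260:]=0
k,l,s_,c=cv2.connectedComponentsWithStats(m);print([x.tolist() for x in s_[1:] if x[4]>40])
for i in range(1,k):
    if s_[i,4]>40:
        w=cast('scene',np.argwhere(l==i)[:,::-1],66)[:,:2]-C
        r=w@np.array([[np.cos(TH),-np.sin(TH)],[np.sin(TH),np.cos(TH)]])
        print('riser x',np.percentile(r[:,0],[0,2,98,100]).round(1),'y',np.percentile(r[:,1],[0,2,98,100]).round(1))
s=cv2.resize(p[110:290,190:400],None,fx=3.5,fy=3.2,interpolation=cv2.INTER_CUBIC);cv2.imwrite('pics/s10.png',s[:,:,::-1])
E
```

```text
t: 14.13
ee_pos: [531.2, 17.7, 61.0]
eef_rot: [2.185, 2.257, -0.0]
wrist_force: [-0.8, -0.6, -0.4]
gripper_width: 0.47
t 14.13 ee [531.2  17.7  61. ] F [-0.8 -0.6 -0.4] w 0.47 xang 91.85 tilt 0.02 q6 -0.02
[[285, 157, 30, 15, 135], [261, 181, 11, 8, 61]]
riser x [-26.4 -24.6  51.1  57.5] y [-167.8 -167.2 -145.7 -145.3]
riser x [24.9 26.8 54.1 56.1] y [-53.5 -53.1 -34.3 -33.8]
```

View pics/s10.png

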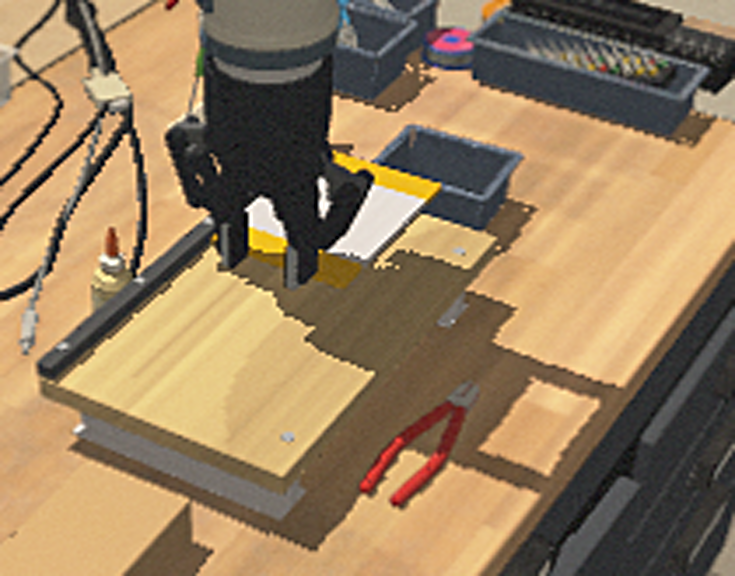

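The leading edge is at riser y ≈ -168 by camera, and the fingertip position puts the plate's centre at about -99.6. Another 6 mm brings it to about -105.5.

```bash

python3 -m pendant '{"grip":[40,40,40,40,40],"travel":[[-2,0,0],[-2,0,0],[-2,0,0],[0,0,0],[0,0,0]],"twist":[[0,0,0],[0,0,0],[0,0,0],[0,0,0],[0,0,0]]}'
python3 -m pendant '{"grip":[40,40,40,40,40,40,40,40],"travel":[[10,0,0],[15,0,0],[0,0,-25],[0,0,-35],[0,0,-40],[0,-40,0],[0,-40,0],[0,-40,0]],"twist":[[0,0,0],[0,0,0],[0,0,0],[0,0,0],[0,0,0],[0,0,0],[0,0,0],[0,0,0]]}'
python3 -m pendant '{"grip":[40,40,40,40,40,40,40,40],"travel":[[0,0,-40],[20,0,-40],[40,0,0],[40,0,0],[40,0,0],[40,0,0],[40,0,0],[0,0,0]],"twist":[[0,0,0],[0,0,0],[0,0,0],[0,0,0],[0,0,0],[0,0,0],[0,0,0],[0,0,0]]}'
python3 - <<'E'
from h import *
st()
for n,roi in (('scene',(200,130,350,270)),('top',(180,130,390,270))):
    p,d=cams.snapshot(n)
    r,b,M=plate(p,n,roi); w=b-C
    print(n,r,'riser corners',(w@np.array([[np.cos(TH),-np.sin(TH)],[np.sin(TH),np.cos(TH)]])).round(1).tolist())
    x0,y0,x1,y1=roi;s=cv2.resize(p[y0:y1,x0:x1],None,fx=3.5,fy=3.5,interpolation=cv2.INTER_CUBIC);cv2.imwrite(f'pics/f_{n}.png',s[:,:,::-1])
E
```

```text
t: 14.6
ee_pos: [531.4, 12.3, 60.9]
eef_rot: [2.185, 2.257, -0.0]
wrist_force: [0.1, -0.8, -0.2]
gripper_width: 0.472
t: 15.27
ee_pos: [409.7, 34.1, 161.6]
eef_rot: [2.183, 2.257, 0.002]
wrist_force: [0.3, -0.5, 0.0]
gripper_width: 0.468
t: 15.93
ee_pos: [403.3, 258.5, 238.8]
eef_rot: [-2.179, -2.262, -0.006]
wrist_force: [0.7, -0.0, 0.1]
gripper_width: 0.47
t 15.93 ee [403.3 258.5 238.8] F [ 0.7 -0.   0.1] w 0.47 xang 92.15 tilt 0.21 q6 0.51
bands [[278, 155, 38, 16, 208]]
scene ((535.299560546875, -125.8343505859375), (97.12512969970703, 22.492826461791992), 1.376826286315918) riser corners [[-26.6, -150.0], [-26.8, -172.4], [70.4, -173.4], [70.6, -150.9]]
bands [[268, 162, 12, 47, 508], [323, 162, 13, 46, 485]]
top ((534.3682861328125, -70.78338623046875), (100.80767059326172, 140.8273468017578), 2.233905792236328) riser corners [[-28.0, -36.5], [-27.2, -177.3], [73.6, -176.7], [72.8, -35.9]]
```

View pics/f_top.png

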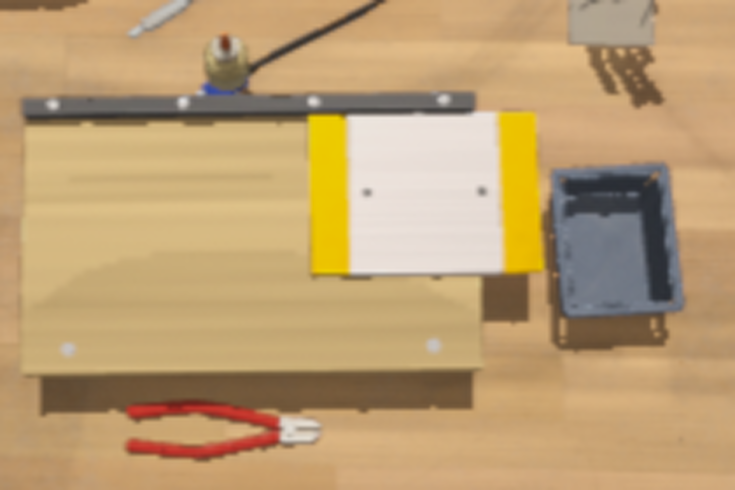

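View pics/f_scene.png

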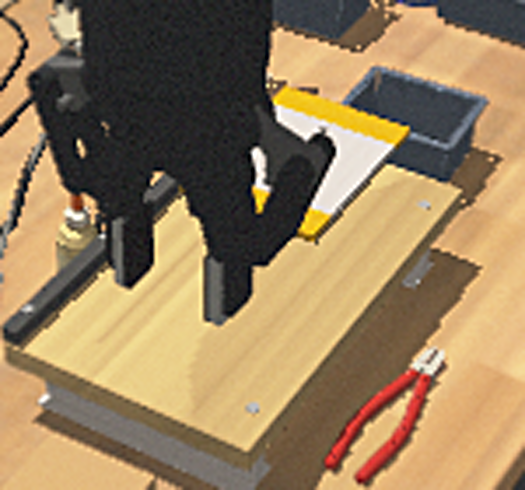

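The plate overhangs about 37 mm (riser y ≈ -106 mm), against the fence with x ≈ 22.8 mm and about 0.3° off square. The bin corner at (338,179) and the cutter tip at (216,248) have not moved, and the arm is clear.

```bash
python3 -m pendant '{"grip":[40,40],"travel":[[0,0,0],[0,0,0]],"twist":[[0,0,0],[0,0,0]]}'; python3 -c "
from bench import arm
arm.job_done()"
```

```text
t: 16.2
ee_pos: [403.1, 251.2, 238.1]
eef_rot: [-2.186, -2.257, 0.001]
wrist_force: [0.2, 0.3, -0.3]
gripper_width: 0.468
the job is handed in; nothing more can be done
```

The plate is in position for an edge pickup, and I handed the job in at about 16 s of the 58 s allowed. No verdict was reported.

I pushed it square against the fence with both fingertips on its front edge. Then I pushed it along the fence from its left end towards the bin and backed the arm clear.

**Last check (top view):**
- **Fence:** the plate's centre is at riser x ≈ 22.8 mm, where 23 mm means touching the fence, and it is about 0.3° off parallel.
- **Overhang:** its centre is at riser y ≈ -106 mm, so it sticks out about 37 mm past the ledge end on the bin's side. The whole yellow band is past the end, with about 12 mm of bare metal behind it.
- **Other objects:** the bin and cutter were at the same pixels as at the start. I checked the carton and bottle only by eye: the bottle looked unmoved in the last top view, while the carton was mostly outside the last pictures.

**Disagreements:**
- **Leading end:** the scene camera put it about 4 mm short of the top view (-173 against -177 mm). Either value is inside the allowed range.
- **Plate fit:** in that last scene picture the arm hid part of the plate, so only its leading band could be measured there.

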